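# Set a drawer front against its spacer and hold it

## Robot

A 6-joint arm with a two-finger parallel gripper is mounted at the origin on the work surface. World frame = base frame: x ahead of the robot, y to its left, z up, the work surface at z = 0. Lengths are in m, angles in rad, forces in N, time in s.
With the tool pointing down it reaches from about 0.325 to 1 m from the base axis. Payload 5.1 kg.
Tool frame: the origin (TCP) lies on the centre line of the jaws, within the pads' length; the fingertips stand 8 mm ahead of it and the grasp point (between the pads) lies 11 mm behind it (finger_overhang is the distance from the TCP to the fingertips, in m); z points along the fingers, y is the line along which they close (so a half turn about z gives the same grasp; the last joint's range is limited). The gripper opens to 85 mm and grips with 20 to 120 N. Pads are 22 mm wide; open, the fingers measure 114 mm over their backs; the gripper's body (76 mm by 85 mm) begins 54 mm behind the grasp point. The pads swing forward as they close: fully open they stand 13 mm farther back than shut.
Start: joints at [-1.396, 0.124, 1.65, -0, 1.367, -0.083], TCP at [0.166, -0.629, 0.239] pointing down, gripper open.
Joint ranges: [-2.61, 2.61], [-1.02, 2.33], [0.03, 2.71], [-1.35, 4.49], [0.32, 2.68], [-2.91, 2.91]. Speed limits (rad/s): [2.57, 2.57, 3.14, 3.14, 3.14, 3.14].

## Interface

Orientations are given as a 3x3 rotation matrix whose columns are the frame's x, y, z axes.
In Python, from bench import * gives the robot as it stands. The module is installed in compiled form; this text tells all that it offers.
- The arm moves only by the tool jog_arm, never from a script. Its argument "increments" is text: rows parted by semicolons, each of 4 numbers parted by spaces: the shift along the tool's x, y, z in m, then the turn about the tool's z in degrees. In form: x y z spin; .... A call has 1 to 12 rows; each row is the pose to reach, as a shift and turn from the pose commanded when the call began, along the tool's axes at that moment; what a row does not reach only later rows make up. A row lasts 1/12 s, in which the tool goes at most 41.7 mm and 7.16 degrees, less where a joint would pass 70% of its speed; a pose out of reach is approached as far as the arm can. A call with a gripper value outside its range is refused whole. "fingers" is the opening, from 0 (shut) to 1 (fully open), set as the call begins (left out, the last holds). The fingers move at their own pace and stop on an object; "newtons" is the grip in N (left out, the last holds). Time passes only in rows, so rows that repeat a pose let the fingers close. It gives the time, the measured TCP pose, the force, the opening and the grip force at its end, in the units of the state.
- state(): the state, without advancing time (a new reading comes with each control period).
- camera(name): name is "side" or "top"; returns a dict with "img" (384x512x3 uint8, red, green, blue), "z_map" (384x512 float32, m along the optical axis (not along the pixel's ray), 0 where there is no reading), "K" (3x3 intrinsics, pixels), "D" ([k1, k2, p1, p2, k3] as OpenCV has them; the pictures are not rectified), "R" (3x3) and "t" (3): a world point X has camera coordinates R X + t. Camera axes: x right, y down, z forward; pixel columns grow to the right and rows downward; lengths in m; the calibration is good to about 2 mm. A picture is of the moment at which its call begins.
- job_done(): hands the job in; it is judged then, once.
Trained networks look in the newest picture that a camera, given by its name, has taken for a name from the list of things; names that differ only in an ending like _2 or _b are one class to them, and where a whole thing is asked for, a point or a joint stands for the part that bears it (a point fixed in the world has none). Each returns a list of dicts, best first, with "confidence" (0 to 1); they miss things now and then, are a little off and sometimes report something else, mostly with a low value. They report only what shows in the picture. A call takes as long as a camera call. They do not tell look-alikes from the thing itself.
- spot_in(camera, name): "at" ([column, row] in pixels, amid what is visible of it).
- outline_of(camera, name): "mask" (384x512 bool, what is visible of it) and "at" ([column, row] in pixels, amid what is visible of it).
- pinpoint(camera, name): "at" ([column, row] in pixels: a listed point, or the origin of a listed thing).
The state is a dict: "time": time; "joints": joint angles; "joint_velocities": joint speeds; "joint_torque": joint torques, N m; "ee_pos": TCP position; "ee_rot": TCP orientation; "ft_force": force on the tool from outside, world axes, zero at the start; "wrist_torque": the same for the moment, N m; "opening": finger opening in m; "grasp_force": force on a finger pad.
Only numpy, scipy, OpenCV 4.12 (cv2) and the standard library are available. Lean on these libraries where they do the work, as an engineer would, in place of code of your own. Each camera call takes 0.05 s, during which the arm holds its last target. There are 200 camera calls.

## Task

The loose drawer front has slid to one side of its face frame, so only one of the gaps along its two long edges is wide enough for the blue spacer: slide the spacer upright down into that gap, near the middle of the edge and flat along it, until it stands on the bottom, and let go of it. Then push the front by its metal pull towards the spacer until frame, spacer and front are tight and flush together, and keep pressing with a firm hand (about 10 N): the job finishes while you are still holding the front pressed. Do not shove the front across to make room on the narrow side, and leave the other things on the bench alone.

Things in the scene. Friction and masses are not known exactly. Their poses are not given: they have to be found in the camera images.
- frame: Dark wood cabinet face frame lying flat on the bench, fixed. Outside 238 (its x) x 280 (its y) x 24 mm high; opening 166 (x) x 208 mm (y), square to the frame. Origin: centre of the opening, on the bench; x and y along its sides, z up. The rails are 36 mm wide; inner faces of the long rails at x = -83 and +83 mm. A fixed white backing sheet, 6 mm thick, is the floor of the whole opening.
- front: Loose light-wood drawer front, 140 (x) x 200 (y) x 18 mm, about 0.55 kg, lying face up on the backing sheet inside the frame's opening, its axes along the frame's, its face level with the frame's top. Origin: centre of its underside, 6 mm above the bench. It starts pushed towards the frame's +x or -x rail (which one varies): about 20 to 23 mm of gap on one long edge, 3 to 6 mm on the other; about 4 mm free at each end in y.
- front_pull (a point): Middle of the top of the aluminium pull on the drawer front: a solid straight rib 14 mm wide (front's x), 110 mm long (front's y), standing 28 mm up from the middle of the front's face, flat-sided; this point is 46 mm above the front's underside (52 mm above the bench). Axes as the front's. Sliding the front takes 2 to 5 N, more if it is pressed down; the firm push comes on top.
- spacer: Loose blue plastic spacer, a plain upright plate 15 mm thick (its x) x 60 mm long (its y) x 60 mm tall, 0.06 kg, standing on the bench left or right of the frame. Origin: centre of its underside. Down in the gap it stands on the backing sheet (underside 6 mm above the bench) and rises 42 mm above the frame.
- dowel_center (a point): Bystander: centre of a short upright wooden cylinder, 44 mm across, 75 mm high, on the other side of the frame from the spacer. Leave alone.
- glue: Bystander: white glue bottle with blue cap, 56 mm across, 170 mm high; origin at the centre of its underside. Leave alone.
- screwdriver: Bystander: screwdriver with orange handle lying on the bench. Leave alone.
- square: Bystander: try square lying on the bench, blue stock 110 mm long, steel blade 150 mm. Leave alone.
Mind the look-alikes: they are no part of the job. Of the things shaped like the front, the wood one is meant.

How it is judged:
On the way:
1. the spacer stands down in the wide gap, the front not shoved across (z of spacer in the frame of frame below 0.01 m and y of spacer in the frame of frame between -0.045 and 0.045 m and angle between spacer's own z axis and vertical below 0.15 rad and distance of front from where it was at the start of the episode below 0.008 m and (x of spacer in the frame of frame between 0.066 and 0.084 m or x of spacer in the frame of frame between -0.084 and -0.066 m)), for 0.2 s.
At the end, for the whole second after the job is handed in: Spacer upright on the backing in the formerly wide gap, within 45 mm of mid-edge, let go, flat to the rail (0.05 rad); front flat and square (0.05 rad), 15 mm gap there (within about 3 mm); fingers still push it, over 2 N front to spacer and spacer to frame; all at rest (z of spacer in the frame of frame below 0.01 m and y of spacer in the frame of frame between -0.045 and 0.045 m and angle between spacer's own z axis and vertical below 0.15 rad and ((x of spacer in the frame of frame between 0.0725 and 0.0785 m and x of front in the frame of frame between -0.005 and 0.001 m) or (x of spacer in the frame of frame between -0.0785 and -0.0725 m and x of front in the frame of frame between -0.001 and 0.005 m)) and angle between the x axis of each of spacer, front and the x axis of frame, either way round below 0.05 rad and angle between front's own z axis and vertical below 0.05 rad and contact force between front and spacer above 2 N and contact force between spacer and frame above 2 N and contact force between the fingers and front above 2 N and contact force between each of the arm, the fingers and spacer below 0.2 N and linear speed of each of front, spacer below 0.01 m/s); the arm keeps its last pose, push and grip.
It fails at once if the dowel is disturbed (moved more than 20 mm) (distance of dowel_center from where it was at the start of the episode above 0.02 m).
It fails at once if the glue is disturbed (moved more than 20 mm) (distance of glue from where it was at the start of the episode above 0.02 m).
It fails at once if the screwdriver is disturbed (moved more than 20 mm) (distance of screwdriver from where it was at the start of the episode above 0.02 m).
It fails at once if the square is disturbed (moved more than 20 mm) (distance of square from where it was at the start of the episode above 0.02 m).
It also fails if it takes over 58 s, if anything falls off the work surface, if the arm or the gripper's body presses on something with over 40 N, if the wrist force passes 120 N, or if a joint passes its speed limit or range.

## Working session

There is one attempt and no reset: what is moved stays moved. The work goes in short steps, Python scripts to look and compute and a tool call to move; the robot and the scene stay as the last step left them, time stands still between calls to the robot, and variables do not carry over. Pictures are saved under pics/ and viewed, at most 10 in all, crops included, and the job is handed in when it is done.

Besides the shell and the picture viewer there is one more tool, called after "Request:" in YAML: its name, and indented under it one key for each argument. jog_arm: Moves the arm, as the interface text tells. Its arguments: {"type":"object","properties":{"increments":{"type":"string"},"fingers":{"type":"number"},"newtons":{"type":"number"}},"required":["increments"]}

```bash
mkdir -p pics; cat > h.py <<'E'
from bench import *
import numpy as np, cv2
def pts(c,mask=None):
    z=c["z_map"];K=c["K"];h,w=z.shape
    u,v=np.meshgrid(np.arange(w),np.arange(h))
    m=(z>0) if mask is None else (z>0)&mask
    uv=np.stack([u[m],v[m]],1).astype(np.float32)
    n=cv2.undistortPoints(uv[:,None],K,np.array(c["D"]))[:,0]
    X=np.c_[n,np.ones(len(n))]*z[m][:,None]
    return (X-c["t"])@c["R"],uv      # R^T (X-t)
def proj(c,X):
    r,_=cv2.Rodrigues(np.array(c["R"]));return cv2.projectPoints(np.array(X,float).reshape(-1,1,3),r,np.array(c["t"]),c["K"],np.array(c["D"]))[0][:,0]
def save(n,img): cv2.imwrite("pics/"+n,cv2.cvtColor(img,cv2.COLOR_RGB2BGR))
E
python3 - <<'E'
from h import *
s=state();print(s["time"],s["ee_pos"],s["ee_rot"],s["opening"])
ims=[]
for n in("top","side"):
    c=camera(n);ims.append(c["img"]);print(n,-np.array(c["R"]).T@c["t"])
    for k in("frame","front","front_pull","spacer","dowel_center","glue","screwdriver","square"):
        for r in outline_of(n,k)[:3]:
            P,_=pts(c,r["mask"]);print(n,k,round(r["confidence"],2),np.round(r["at"]),r["mask"].sum(),np.round(np.median(P,0),3),np.round(P[:,2].max(),3))
    save(n+"0.png",cv2.resize(c["img"],(800,600)))
E
```

```text
0.0 [ 0.16556435 -0.62794645  0.23804159] [[ 9.66965876e-01  2.54905588e-01 -3.67801202e-04]
 [ 2.54905796e-01 -9.66963688e-01  2.06419683e-03]
 [ 1.70524901e-04 -2.08976256e-03 -9.99997802e-01]] 0.08575508194862135
top [ 0.40753818 -0.06784854  1.19107542]
top frame 0.82 [209. 208.] 4295 [0.574 0.017 0.026] 0.034
top front 0.81 [405. 254.] 4281 [ 0.398 -0.498  0.019] 0.055
top front 0.74 [218. 176.] 3838 [0.584 0.014 0.026] 0.059
top front 0.63 [304. 291.] 4180 [ 0.288 -0.222  0.02 ] 0.053
top front_pull 0.98 [408. 256.] 4062 [ 0.397 -0.497  0.02 ] 0.055
top front_pull 0.85 [216. 176.] 3809 [0.584 0.013 0.026] 0.059
top front_pull 0.81 [118. 278.] 4290 [0.301 0.27  0.02 ] 0.054
top spacer 0.58 [106. 203.] 234 [0.508 0.301 0.058] 0.068
top dowel_center 0.81 [347. 227.] 310 [ 0.454 -0.317  0.076] 0.083
top glue 0.98 [ 98. 120.] 666 [0.706 0.322 0.112] 0.176
top screwdriver 0.61 [333. 118.] 460 [ 0.755 -0.293  0.023] 0.032
top square 0.65 [215. 113.] 863 [0.766 0.022 0.011] 0.026
side [-0.30615052  0.80564804  1.10115395]
side frame 0.92 [250. 214.] 2674 [0.546 0.04  0.025] 0.033
side frame 0.2 [245. 198.] 1760 [0.576 0.026 0.026] 0.06
side front 0.94 [242. 195.] 1763 [0.576 0.026 0.026] 0.06
side front 0.85 [394. 158.] 447 [ 0.338 -0.531  0.019] 0.424
side front 0.61 [246. 293.] 3294 [0.294 0.282 0.019] 0.054
side front_pull 0.9 [393. 161.] 418 [ 0.337 -0.53   0.019] 0.387
side front_pull 0.87 [244. 197.] 1799 [0.576 0.026 0.026] 0.06
side front_pull 0.86 [247. 292.] 3272 [0.293 0.281 0.019] 0.054
side spacer 0.7 [189. 254.] 273 [0.503 0.312 0.044] 0.066
side dowel_center 0.47 [332. 164.] 193 [ 0.452 -0.304  0.058] 0.43
side glue 0.57 [139. 212.] 736 [0.697 0.342 0.089] 0.176
side screwdriver 0.62 [275. 142.] 179 [ 0.748 -0.303  0.02 ] 0.035
side square 0.76 [202. 177.] 438 [0.766 0.024 0.011] 0.026
```

View pics/top0.png

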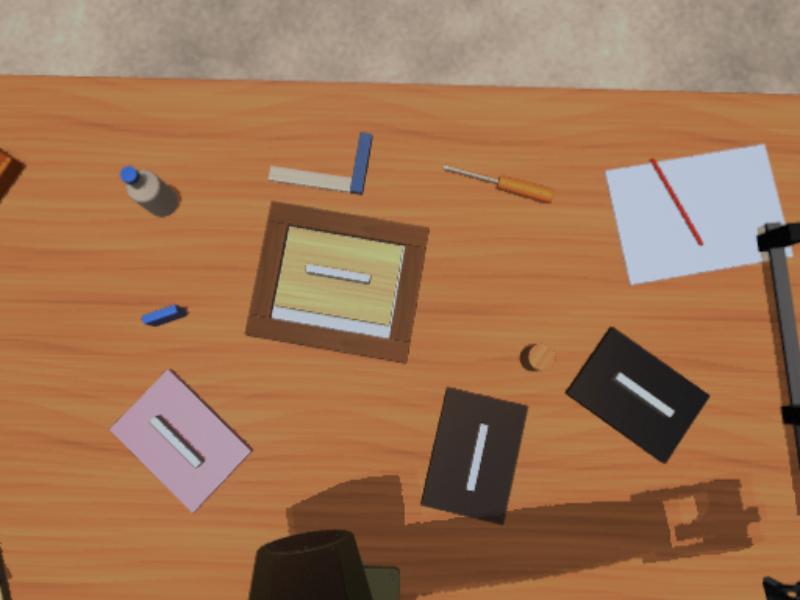

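View pics/side0.png

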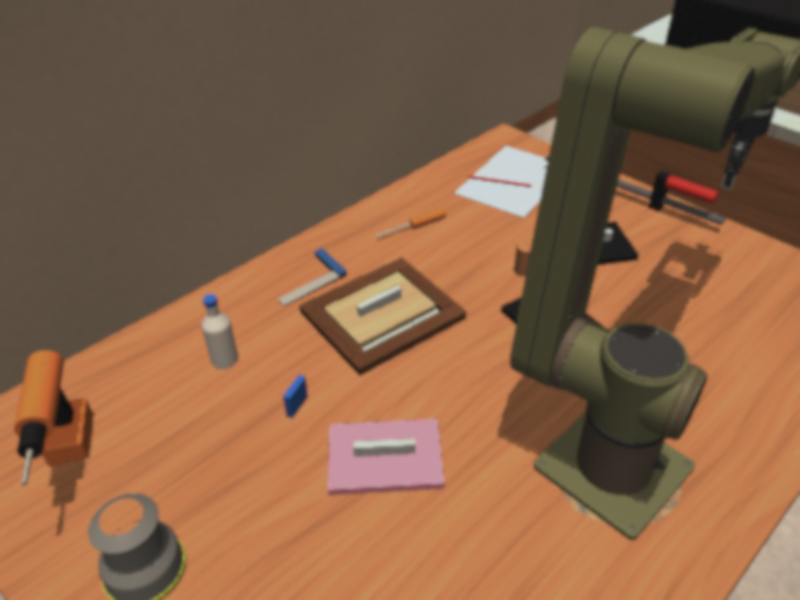

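The pictures show four front-shaped things in the top camera (512x384 pixels): wood in the frame at (218,176), pink at (118,278), dark brown at (304,291) and black at (405,254). The light-wood one inside the frame fits the description. The spacer is the blue plate at (106,203), with the wide gap on the robot's side of the front near (212,205). The dowel is at (347,227). Next I'll take exact measurements and one enlarged crop to confirm.

```bash
cat >> h.py <<'E'
def rect(P):
    (c,s,a)=cv2.minAreaRect((P[:,:2]*1000).astype(np.float32));return np.round(c,1),np.round(s,1),round(a,2)
def raymap(c,z0):
    u,v=np.meshgrid(np.arange(512),np.arange(384));uv=np.stack([u.ravel(),v.ravel()],1).astype(np.float32)
    n=cv2.undistortPoints(uv[:,None],c["K"],np.array(c["D"]))[:,0]
    d=np.c_[n,np.ones(len(n))]@c["R"];o=-np.array(c["R"]).T@c["t"]
    return (o+d*((z0-o[2])/d[:,2])[:,None]).reshape(384,512,3)
def clean(m):
    n,l,st,_=cv2.connectedComponentsWithStats(m.astype(np.uint8));return l==1+np.argmax(st[1:,4])
E
python3 - <<'E'
from h import *
c=camera("top");im=c["img"];hsv=cv2.cvtColor(im,cv2.COLOR_RGB2HSV).astype(int);H,S,V=hsv[...,0],hsv[...,1],hsv[...,2]
X=raymap(c,.024)
fr=outline_of("top","frame")[0]["mask"];fo=[r for r in outline_of("top","front") if abs(r["at"][0]-218)<15][0]["mask"]
print("frame",rect(X[clean(fr|fo)]),"front",rect(X[clean(fo)]))
roi=(X[...,0]>.4)&(X[...,0]<.72)&(abs(X[...,1]-.01)<.14)
wh=roi&(S<60)&(V>120)
b=raymap(c,.006)
for i in range(1,4):
    n,l,st,ce=cv2.connectedComponentsWithStats(wh.astype(np.uint8))
    o=np.argsort(-st[1:,4])+1
    if i<=len(o): m=l==o[i-1];print("white",m.sum(),ce[o[i-1]],"z6",rect(b[m]),"z52",rect(raymap(c,.052)[m]))
bl=(H>100)&(H<130)&(S>120)&(V>50)
X6=raymap(c,.06);sp=bl&(abs(X6[...,0]-.505)<.08)&(abs(X6[...,1]-.305)<.08)
P,_=pts(c,sp);print("spacer",sp.sum(),rect(X6[sp]),"depth top",rect(P[P[:,2]>.055]),np.median(P[P[:,2]>.055],0))
cs=camera("side");h2=cv2.cvtColor(cs["img"],cv2.COLOR_RGB2HSV).astype(int)
s2=(h2[...,0]>100)&(h2[...,0]<130)&(h2[...,1]>120)&(h2[...,2]>50)
P2,_=pts(cs,s2);q=(np.abs(P2[:,:2]-[.505,.305]).max(1)<.06);P2=P2[q];print("side",len(P2),rect(P2[P2[:,2]>.05]),rect(P2),P2[:,2].min(),P2[:,2].max())
for r in pinpoint("side","spacer")[:1]+pinpoint("top","spacer")[:1]:print(r)
save("crop.png",cv2.resize(im[110:250,80:300],(800,509),interpolation=cv2.INTER_CUBIC))
E
```

```text
frame (array([578.7,  15.2]), array([286.4, 244.8]), 81.85) front (array([586.8,  14.2]), array([200.3, 141.7]), 81.43)
white 719 [215.54798331 203.57301808] z6 (array([578.5,  16.1]), array([208.4, 166. ]), 81.69) z52 (array([571.9,  12.8]), array([200.3, 159.5]), 81.69)
white 212 [215.74056604 174.22169811] z6 (array([594.9,  17.6]), array([112.2,  15.4]), 82.71) z52 (array([587.6,  14.3]), array([107.8,  14.8]), 82.71)
white 1 [189. 145.] z6 (array([674.5,  94.6]), array([0., 0.]), 0.0) z52 (array([664.2,  88.3]), array([0., 0.]), 0.0)
spacer 129 (array([508.1, 307. ]), array([15., 58.]), 20.25) depth top (array([508.7, 307.1]), array([13.6, 57.2]), 21.11) [0.50828509 0.30640234 0.06160783]
side 172 (array([504.6, 311.1]), array([11.9, 52.4]), 21.23) (array([504.5, 311.1]), array([12. , 52.6]), 21.23) 0.015489429932012277 0.06775120497918713
{'at': [188.6, 258.9], 'confidence': 0.55}
{'at': [111.2, 204.8], 'confidence': 0.67}
```

View pics/crop.png

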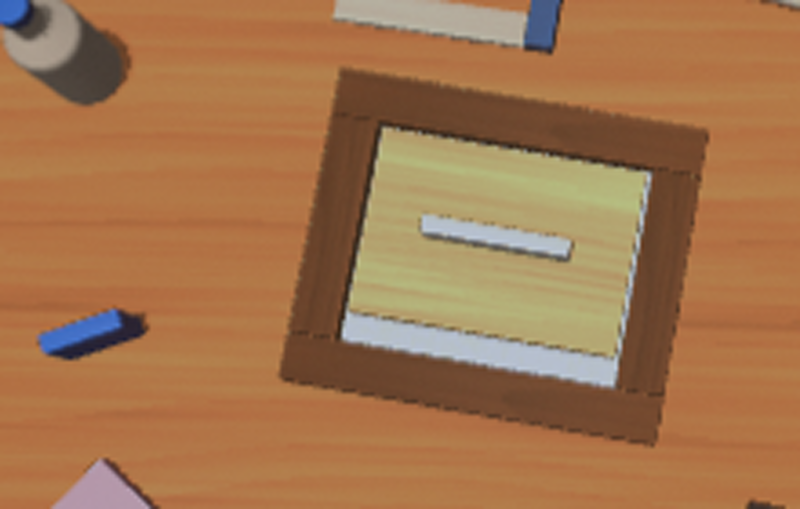

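The crop confirms it. The wood front is in the frame, its wide gap is on the near (-x) side, and the blue spacer stands alone to the left. The fits match the given sizes: front offset +8.4 mm, wide gap about 21.4 mm.

```bash
cat > go.py <<'E'
from h import *
import sys
def to(x,y,z,yaw):
    s=state();R=np.array(s["ee_rot"]);d=R.T@(np.array([x,y,z])-s["ee_pos"])
    a=np.degrees(np.arctan2(R[1,0],R[0,0]));print(np.round(s["ee_pos"],4),"yaw",round(a,2),"shift",np.round(d,4),"spin",round(-(yaw-a),2),"t",s["time"],"F",np.round(s["ft_force"],1),"open",round(s["opening"],4),"q",np.round(s["joints"],2))
if __name__=="__main__": to(*map(float,sys.argv[1:]))
E
```

Request:
jog_arm:
  increments: "0.371 -0.293 0 -48;0.371 -0.293 0 -48;0.371 -0.293 0 -48;0.371 -0.293 0 -48;0.371 -0.293 0 -48;0.371 -0.293 0 -48;0.371 -0.293 0 -48;0.371 -0.293 0 -48;0.371 -0.293 0 -48;0.371 -0.293 0 -48;0.371 -0.293 0 -48;0.371 -0.293 0 -48"
  fingers: 0.7
  newtons: 30

```text
time: 2.2
ee_pos: [0.4519, -0.2468, 0.2396]
ee_rot: [[0.454, 0.891, 0.002], [0.891, -0.454, 0.001], [0.002, 0.001, -1.0]]
ft_force: [-0.2, 0.0, 0.4]
opening: 0.0597
grasp_force: 0.0
```

```bash
python3 go.py .5085 .307 .2 110.7
```

```text
[ 0.4519 -0.2468  0.2396] yaw 63.0 shift [ 0.5191 -0.201   0.0403] spin -47.7 t 2.2 F [-0.2  0.   0.4] open 0.0597 q [-0.61 -0.18  1.95  0.    1.37 -0.13]
```

Request:
jog_arm:
  increments: "0.519 -0.201 0 -47.7;0.519 -0.201 0 -47.7;0.519 -0.201 0 -47.7;0.519 -0.201 0 -47.7;0.519 -0.201 0 -47.7;0.519 -0.201 0 -47.7;0.519 -0.201 0 -47.7;0.519 -0.201 0 -47.7;0.519 -0.201 0 -47.7;0.519 -0.201 0 -47.7;0.519 -0.201 0 -47.7;0.519 -0.201 0 -47.7"

```text
time: 3.2
ee_pos: [0.5023, 0.2488, 0.2396]
ee_rot: [[-0.35, 0.937, 0.001], [0.937, 0.35, 0.0], [-0.0, 0.001, -1.0]]
ft_force: [0.7, -0.6, 0.1]
opening: 0.0596
grasp_force: 0.0
```

```bash
python3 go.py .5085 .307 .1 110.7
```

```text
[0.5023 0.2488 0.2396] yaw 110.5 shift [0.0523 0.0261 0.1396] spin -0.2 t 3.2 F [ 0.7 -0.6  0.1] open 0.0596 q [ 0.36 -0.07  1.85 -0.    1.36  0.01]
```

Request:
jog_arm:
  increments: "0.0523 0.0261 0.02 0;0.0523 0.0261 0.05 0;0.0523 0.0261 0.08 0;0.0523 0.0261 0.11 0;0.0523 0.0261 0.14 0;0.0523 0.0261 0.145 0;0.0523 0.0261 0.145 0;0.0523 0.0261 0.145 0"

```text
time: 3.87
ee_pos: [0.5094, 0.305, 0.0956]
ee_rot: [[-0.35, 0.937, 0.001], [0.937, 0.35, 0.001], [0.0, 0.001, -1.0]]
ft_force: [0.4, -0.3, 1.2]
opening: 0.0599
grasp_force: 0.0
```

```bash
python3 - <<'E'
from go import *
to(.5085,.307,.038,110.7)
for n in("top","side"):
    c=camera(n);im=c["img"];h=cv2.cvtColor(im,cv2.COLOR_RGB2HSV).astype(int)
    m=(h[...,0]>100)&(h[...,0]<130)&(h[...,1]>120)&(h[...,2]>50)
    P,_=pts(c,m);P=P[np.abs(P[:,:2]-[.507,.307]).max(1)<.06];print(n,len(P),rect(P) if len(P)>5 else'')
    u,v=proj(c,[.508,.307,.06])[0].astype(int);im=im.copy();
    save("g_"+n+".png",cv2.resize(im[v-60:v+60,max(0,u-80):u+80],(640,480),interpolation=cv2.INTER_CUBIC))
a=cv2.imread("pics/g_side.png");b=cv2.imread("pics/g_top.png");cv2.imwrite("pics/g.png",cv2.resize(np.hstack([a,b]),(800,300)))
E
```

```text
[0.5094 0.305  0.0956] yaw 110.46 shift [ 0.0022 -0.0002  0.0576] spin -0.24 t 3.8667 F [ 0.4 -0.3  1.2] open 0.0599 q [0.45 0.13 1.9  0.   1.11 0.09]
top 94 (array([511.2, 300.1]), array([13.7, 43.2]), 21.62)
side 190 (array([505.4, 311.7]), array([15.6, 54.5]), 17.93)
```

View pics/g.png

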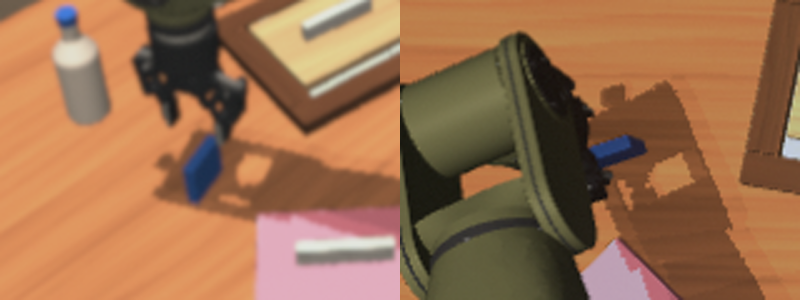

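The side view (left) shows the open fingers above and on either side of the blue plate, clear of the glue bottle. The top view (right) is mostly hidden by the arm. I'll descend and grip.

Request:
jog_arm:
  increments: "0.002 0 0.02 0;0.002 0 0.04 0;0.002 0 0.055 0;0.002 0 0.057 0;0.002 0 0.057 0;0.002 0 0.057 0"

```text
time: 4.47
ee_pos: [0.5094, 0.3072, 0.0395]
ee_rot: [[-0.35, 0.937, 0.003], [0.937, 0.35, 0.001], [0.0, 0.003, -1.0]]
ft_force: [-0.6, 0.1, 0.4]
opening: 0.0599
grasp_force: 0.0
```

Request:
jog_arm:
  increments: "0 0 0 0;0 0 0 0;0 0 0 0;0 0 0 0;0 0 0 0;0 0 0 0;0 0 0 0;0 0 0 0;0 0 0 0;0 0 0 0"
  fingers: 0
  newtons: 40

```text
time: 5.3
ee_pos: [0.5085, 0.3069, 0.0382]
ee_rot: [[-0.35, 0.937, 0.001], [0.937, 0.35, 0.001], [0.0, 0.001, -1.0]]
ft_force: [-0.7, -0.8, 6.1]
opening: 0.0141
grasp_force: 42.7
```

Request:
jog_arm:
  increments: "0 0 -0.02 0;0 0 -0.04 0;0 0 -0.06 0;0 0 -0.08 0;0 0 -0.09 0;0 0 -0.09 0;0 0 -0.09 0"

```text
time: 5.88
ee_pos: [0.5078, 0.3065, 0.1269]
ee_rot: [[-0.35, 0.937, 0.0], [0.937, 0.35, -0.0], [-0.0, 0.0, -1.0]]
ft_force: [-0.1, 0.1, -1.2]
opening: 0.0146
grasp_force: 41.7
```

```bash
python3 - <<'E'
from go import *
to(.506,.026,.13,81.8)
c=camera("side");im=c["img"];h=cv2.cvtColor(im,cv2.COLOR_RGB2HSV).astype(int)
m=(h[...,0]>100)&(h[...,0]<130)&(h[...,1]>120)&(h[...,2]>50)
P,_=pts(c,m);P=P[np.abs(P[:,:2]-[.507,.307]).max(1)<.08];P=P[P[:,2]<.17];print(len(P),rect(P),np.percentile(P[:,2],[1,50,99]))
u,v=proj(c,[.508,.307,.11])[0].astype(int)
save("lift.png",cv2.resize(im[v-50:v+50,u-65:u+65],(650,500),interpolation=cv2.INTER_CUBIC))
E
```

```text
[0.5078 0.3065 0.1269] yaw 110.47 shift [-0.2622 -0.0998 -0.0031] spin 28.67 t 5.8833 F [-0.1  0.1 -1.2] open 0.0146 q [ 0.45  0.1   1.88 -0.    1.17  0.1 ]
114 (array([500. , 319.9]), array([15.4, 39.2]), 32.23) [0.10174109 0.13264459 0.15376551]
```

View pics/lift.png

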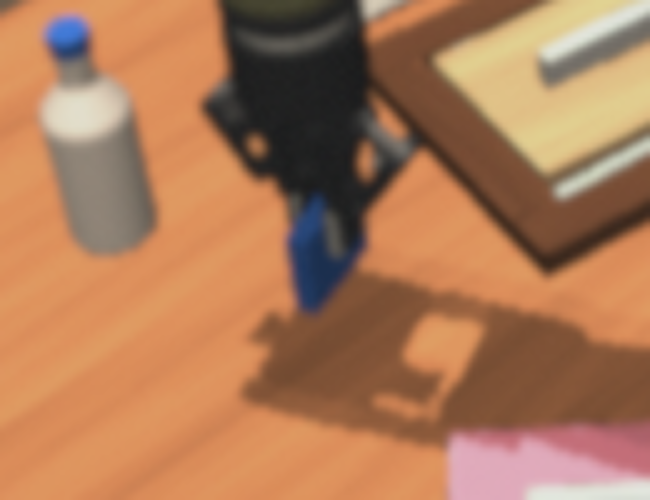

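The spacer is gripped and lifted upright (blue plate between the fingers at about (325,250) in the crop). I'll carry it over the gap.

Request:
jog_arm:
  increments: "-0.262 -0.1 0 28.7;-0.262 -0.1 0 28.7;-0.262 -0.1 0 28.7;-0.262 -0.1 0 28.7;-0.262 -0.1 0 28.7;-0.262 -0.1 0 28.7;-0.262 -0.1 0 28.7;-0.262 -0.1 0 28.7;-0.262 -0.1 0 28.7;-0.262 -0.1 0 28.7;-0.262 -0.1 0 28.7;-0.262 -0.1 0 28.7"

```text
time: 6.93
ee_pos: [0.5056, 0.0273, 0.1267]
ee_rot: [[0.141, 0.99, -0.001], [0.99, -0.141, 0.0], [0.0, -0.001, -1.0]]
ft_force: [-0.8, -0.3, -0.2]
opening: 0.0148
grasp_force: 41.7
```

```bash
python3 - <<'E'
from go import *
to(.506,.026,.07,81.8)
c=camera("side");im=c["img"];h=cv2.cvtColor(im,cv2.COLOR_RGB2HSV).astype(int)
# white gap strip seen from side: position in frame coords at z=6..; wood front edge at z=24
u,v=proj(c,[.506,.026,.05])[0].astype(int)
save("over.png",cv2.resize(im[v-50:v+50,u-65:u+65],(780,600),interpolation=cv2.INTER_CUBIC))
e=np.array([.990,-.143]);o=np.array([.5785,.0155])
wood=(h[...,0]>15)&(h[...,0]<32)&(h[...,1]>60)&(h[...,2]>140)
for n in("side","top"):
    if n=="top": c=camera(n);h=cv2.cvtColor(c["img"],cv2.COLOR_RGB2HSV).astype(int)
    m=(h[...,0]>100)&(h[...,0]<130)&(h[...,1]>120)&(h[...,2]>50)
    P,_=pts(c,m);P=P[np.abs(P[:,:2]-[.507,.026]).max(1)<.06]
    if len(P)>5: print(n,len(P),rect(P),np.percentile(P[:,2],[1,99]),"fx",np.percentile((P[:,:2]-o)@e,[2,50,98]))
E
```

```text
[0.5056 0.0273 0.1267] yaw 81.88 shift [-0.0012  0.0006  0.0567] spin 0.08 t 6.9333 F [-0.8 -0.3 -0.2] open 0.0148 q [-0.05 -0.1   2.07  0.    1.17  0.09]
side 117 (array([505.9,  33.9]), array([50.5, 21.1]), 82.17) [0.09673849 0.15239206] fx [-0.08475831 -0.08017737 -0.06934705]
```

View pics/over.png

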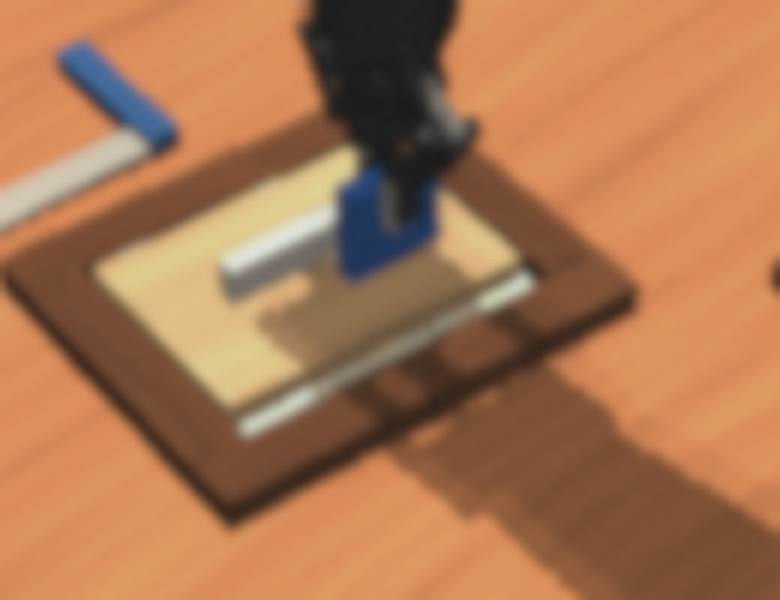

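The held spacer (about (390,225)) is parallel to the white gap strip that runs from (245,425) to (535,280). Its near face measures about -80 mm in frame x, as expected. I'll lower it to just above the frame, then ease it in.

Request:
jog_arm:
  increments: "-0.001 0.0006 0.02 0;-0.001 0.0006 0.04 0;-0.001 0.0006 0.052 0;-0.001 0.0006 0.054 0;-0.001 0.0006 0.054 0;-0.001 0.0006 0.054 0;-0.001 0.0006 0.054 0"

```text
time: 7.62
ee_pos: [0.5074, 0.0252, 0.0746]
ee_rot: [[0.143, 0.99, 0.002], [0.99, -0.143, -0.0], [0.0, 0.002, -1.0]]
ft_force: [-0.1, 0.2, -0.3]
opening: 0.0145
grasp_force: 41.7
```

```bash
python3 - <<'E'
from go import *
to(.5061,.026,.045,81.8)
c=camera("side");im=c["img"];h=cv2.cvtColor(im,cv2.COLOR_RGB2HSV).astype(int)
u,v=proj(c,[.506,.026,.03])[0].astype(int)
save("near.png",cv2.resize(im[v-35:v+25,u-40:u+40],(800,600),interpolation=cv2.INTER_CUBIC))
E
```

```text
[0.5074 0.0252 0.0746] yaw 81.78 shift [ 0.0006 -0.0014  0.0296] spin -0.02 t 7.6167 F [-0.1  0.2 -0.3] open 0.0145 q [-0.06 -0.03  2.1   0.    1.06  0.09]
```

View pics/near.png

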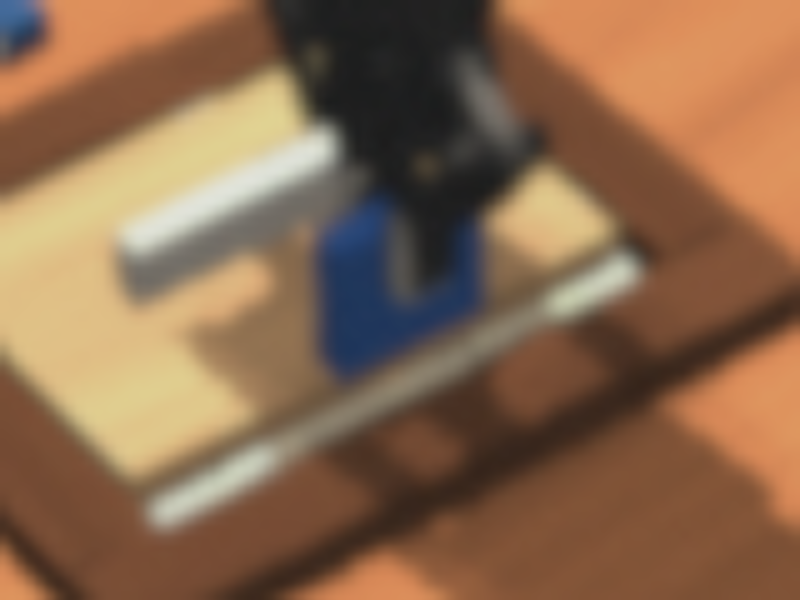

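The spacer sits parallel over the strip, at about (400,320), with its bottom still above the front's level. I'll lower it into the gap.

Request:
jog_arm:
  increments: "0 -0.0005 0.004 0;0 -0.0005 0.008 0;0 -0.0005 0.012 0;0 -0.0005 0.016 0;0 -0.0005 0.02 0;0 -0.0005 0.02 0;0 -0.0005 0.02 0"

```text
time: 8.25
ee_pos: [0.5055, 0.0252, 0.0528]
ee_rot: [[0.143, 0.99, -0.001], [0.99, -0.143, 0.0], [-0.0, -0.001, -1.0]]
ft_force: [-0.1, 0.2, -0.6]
opening: 0.0144
grasp_force: 41.7
```

```bash
python3 go.py .5065 .026 .0445 81.8
```

```text
[0.5055 0.0252 0.0528] yaw 81.77 shift [0.001  0.0009 0.0083] spin -0.03 t 8.25 F [-0.1  0.2 -0.6] open 0.0144 q [-0.06  0.    2.11  0.    1.02  0.09]
```

No force on the way in, and the bottom is at about 15 mm, so it is inside the gap. I'll lower it the rest of the way.

Request:
jog_arm:
  increments: "0 0 0.003 0;0 0 0.006 0;0 0 0.008 0;0 0 0.009 0;0 0 0.0095 0;0 0 0.0095 0;0 0 0.0095 0"

```text
time: 8.83
ee_pos: [0.5059, 0.0252, 0.0442]
ee_rot: [[0.143, 0.99, -0.0], [0.99, -0.143, 0.0], [-0.0, -0.0, -1.0]]
ft_force: [-1.9, 0.1, 4.3]
opening: 0.0144
grasp_force: 42.4
```

It stands on the floor: 4 N upward at the expected height. Release and rise.

Request:
jog_arm:
  increments: "0 0 -0.001 0;0 0 -0.001 0;0 0 -0.001 0;0 0 -0.001 0;0 0 -0.001 0;0 0 -0.001 0;0 0 -0.001 0"
  fingers: 0.5

```text
time: 9.42
ee_pos: [0.5059, 0.0251, 0.0448]
ee_rot: [[0.143, 0.99, -0.0], [0.99, -0.143, -0.0], [-0.0, -0.0, -1.0]]
ft_force: [-0.2, -0.7, 0.3]
opening: 0.043
grasp_force: 0.0
```

Request:
jog_arm:
  increments: "0 0 -0.015 0;0 0 -0.03 0;0 0 -0.05 0;0 0 -0.07 0;0 0 -0.09 0;0 0 -0.11 0;0 0 -0.12 0;0 0 -0.12 0;0 0 -0.12 0"

```text
time: 10.17
ee_pos: [0.5059, 0.0251, 0.1648]
ee_rot: [[0.143, 0.99, 0.001], [0.99, -0.143, -0.0], [0.0, 0.001, -1.0]]
ft_force: [-0.4, 0.0, 0.2]
opening: 0.0426
grasp_force: 0.0
```

```bash
python3 - <<'E'
from go import *
to(.586,.014,.164,81.8)
c=camera("side");im=c["img"];h=cv2.cvtColor(im,cv2.COLOR_RGB2HSV).astype(int)
m=(h[...,0]>100)&(h[...,0]<130)&(h[...,1]>120)&(h[...,2]>50)
e=np.array([.990,-.143]);o=np.array([.5785,.0155])
P,_=pts(c,m);P=P[np.abs(P[:,:2]-[.507,.026]).max(1)<.06];print(rect(P),np.percentile(P[:,2],[1,99]),"fx",np.percentile((P[:,:2]-o)@e,[2,50,98]))
u,v=proj(c,[.54,.02,.03])[0].astype(int)
save("rel.png",cv2.resize(im[v-50:v+50,u-65:u+65],(780,600),interpolation=cv2.INTER_CUBIC))
E
```

```text
[0.5059 0.0251 0.1648] yaw 81.77 shift [0.0004 0.0808 0.0008] spin -0.03 t 10.1667 F [-0.4  0.   0.2] open 0.0426 q [-0.06 -0.14  2.04  0.    1.24  0.09]
(array([503.2,  29.6]), array([57.7, 14.7]), 83.14) [0.02594284 0.07021139] fx [-0.08364366 -0.07933987 -0.0717428 ]
```

View pics/rel.png

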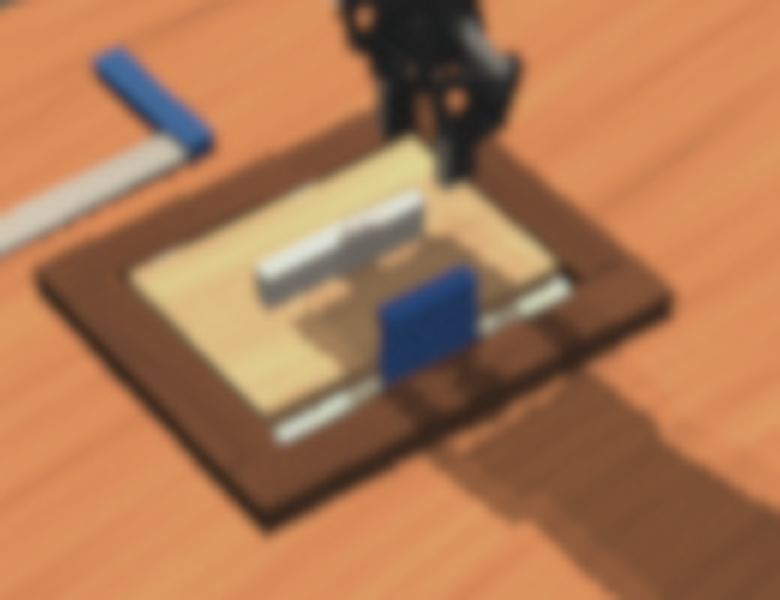

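The spacer stands upright and free in the gap (about (428,325)), with the front unmoved. Now I'll straddle the pull and grip it.

Request:
jog_arm:
  increments: "0 0.03 0 0;0 0.06 0 0;0 0.0815 0 0;0 0.0815 0.03 0;0 0.0815 0.06 0;0 0.0815 0.08 0;0 0.0815 0.08 0;0 0.0815 0.08 0;0 0.0815 0.08 0"

```text
time: 10.97
ee_pos: [0.5868, 0.0135, 0.0851]
ee_rot: [[0.143, 0.99, 0.0], [0.99, -0.143, 0.0], [0.0, 0.0, -1.0]]
ft_force: [0.4, 0.2, 0.5]
opening: 0.0425
grasp_force: 0.0
```

```bash
python3 go.py .587 .0143 .0365 81.8
```

```text
[0.5868 0.0135 0.0851] yaw 81.77 shift [0.0008 0.0001 0.0486] spin -0.03 t 10.9667 F [0.4 0.2 0.5] open 0.0425 q [-0.07  0.13  1.92  0.    1.09  0.08]
```

Request:
jog_arm:
  increments: "0 0 0.015 0;0 0 0.03 0;0 0 0.04 0;0 0 0.046 0;0 0 0.048 0;0 0 0.048 0;0 0 0.048 0;0 0 0.048 0"

```text
time: 11.63
ee_pos: [0.5873, 0.0135, 0.0379]
ee_rot: [[0.143, 0.99, 0.002], [0.99, -0.143, -0.0], [0.0, 0.002, -1.0]]
ft_force: [-0.4, -0.8, -0.3]
opening: 0.0424
grasp_force: 0.0
```

Request:
jog_arm:
  increments: "0 0 0 0;0 0 0 0;0 0 0 0;0 0 0 0;0 0 0 0;0 0 0 0;0 0 0 0"
  fingers: 0
  newtons: 30

```text
time: 12.22
ee_pos: [0.5872, 0.0135, 0.0375]
ee_rot: [[0.143, 0.99, 0.001], [0.99, -0.143, -0.0], [0.0, 0.001, -1.0]]
ft_force: [2.1, 0.2, 4.4]
opening: 0.0131
grasp_force: 32.0
```

```bash
python3 go.py .5806 .0152 .037 81.8
```

```text
[0.5872 0.0135 0.0375] yaw 81.77 shift [ 0.0008 -0.0068  0.0004] spin -0.03 t 12.2167 F [2.1 0.2 4.4] open 0.0131 q [-0.07  0.2   1.94  0.    1.01  0.08]
```

Request:
jog_arm:
  increments: "0 -0.001 0 0;0 -0.002 0 0;0 -0.003 0 0;0 -0.004 0 0;0 -0.0045 0 0;0 -0.0045 0 0"

```text
time: 12.72
ee_pos: [0.5827, 0.0141, 0.0375]
ee_rot: [[0.143, 0.99, 0.002], [0.99, -0.143, -0.0], [0.0, 0.002, -1.0]]
ft_force: [4.5, -1.1, 4.9]
opening: 0.0136
grasp_force: 32.2
```

Request:
jog_arm:
  increments: "0 -0.0005 0 0;0 -0.001 0 0;0 -0.001 0 0;0 -0.001 0 0"

```text
time: 13.05
ee_pos: [0.5818, 0.0142, 0.0374]
ee_rot: [[0.143, 0.99, 0.002], [0.99, -0.143, -0.0], [0.0, 0.002, -1.0]]
ft_force: [4.6, -0.4, 4.7]
opening: 0.0129
grasp_force: 32.3
```

Request:
jog_arm:
  increments: "0 -0.0005 0 0;0 -0.001 0 0;0 -0.001 0 0;0 -0.001 0 0"

```text
time: 13.38
ee_pos: [0.5808, 0.0143, 0.0374]
ee_rot: [[0.143, 0.99, 0.002], [0.99, -0.143, -0.0], [0.0, 0.002, -1.0]]
ft_force: [4.4, -1.2, 5.8]
opening: 0.0133
grasp_force: 32.3
```

Request:
jog_arm:
  increments: "0 -0.0005 0 0;0 -0.001 0 0;0 -0.001 0 0;0 -0.001 0 0"

```text
time: 13.72
ee_pos: [0.5803, 0.0144, 0.0375]
ee_rot: [[0.143, 0.99, 0.003], [0.99, -0.143, -0.0], [0.0, 0.003, -1.0]]
ft_force: [7.0, -0.7, 3.2]
opening: 0.0132
grasp_force: 32.1
```

Request:
jog_arm:
  increments: "0 -0.0003 0 0;0 -0.0005 0 0;0 -0.0005 0 0;0 -0.0005 0 0"

```text
time: 14.05
ee_pos: [0.5803, 0.0144, 0.0375]
ee_rot: [[0.143, 0.99, 0.004], [0.99, -0.143, -0.0], [0.0, 0.004, -1.0]]
ft_force: [9.8, -1.3, 2.4]
opening: 0.0132
grasp_force: 31.9
```

Request:
jog_arm:
  increments: "0 -0.0004 0 0;0 -0.0007 0 0;0 -0.0007 0 0;0 -0.0007 0 0;0 -0.0007 0 0;0 -0.0007 0 0;0 -0.0007 0 0;0 -0.0007 0 0;0 -0.0007 0 0"

```text
time: 14.8
ee_pos: [0.5802, 0.0143, 0.0376]
ee_rot: [[0.143, 0.99, 0.006], [0.99, -0.143, -0.001], [0.0, 0.006, -1.0]]
ft_force: [10.2, -1.3, 0.4]
opening: 0.0134
grasp_force: 31.8
```

```bash
python3 - <<'E'
from go import *
to(.5803,.0144,.037,81.8)
c=camera("side");im=c["img"];h=cv2.cvtColor(im,cv2.COLOR_RGB2HSV).astype(int)
m=(h[...,0]>100)&(h[...,0]<130)&(h[...,1]>120)&(h[...,2]>50)
P,_=pts(c,m);P=P[np.abs(P[:,:2]-[.507,.026]).max(1)<.06];print(rect(P),np.percentile(P[:,2],[1,99]))
u,v=proj(c,[.54,.02,.03])[0].astype(int)
save("fin.png",cv2.resize(im[v-40:v+40,u-52:u+52],(780,600),interpolation=cv2.INTER_CUBIC))
E
```

```text
[0.5802 0.0143 0.0376] yaw 81.76 shift [0.0001 0.0001 0.0006] spin -0.04 t 14.8 F [10.2 -1.3  0.4] open 0.0134 q [-0.07  0.18  1.95 -0.    1.    0.08]
(array([498.5,  31.6]), array([56. , 13.9]), 81.37) [0.02575205 0.06967558]
```

View pics/fin.png

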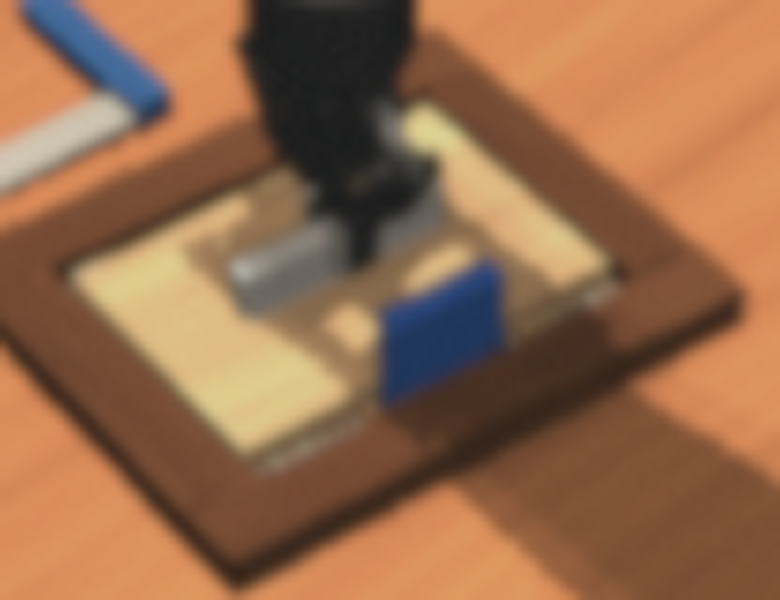

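The front is tight against the spacer (blue, about (440,330)), which is upright and flat along the rail. I'll hold briefly to check it is steady.

Request:
jog_arm:
  increments: "0 -0.0003 0 0;0 -0.0003 0 0;0 -0.0003 0 0;0 -0.0003 0 0;0 -0.0003 0 0;0 -0.0003 0 0;0 -0.0003 0 0;0 -0.0003 0 0;0 -0.0003 0 0"

```text
time: 15.6
ee_pos: [0.5802, 0.0143, 0.0377]
ee_rot: [[0.143, 0.99, 0.007], [0.99, -0.143, -0.001], [0.0, 0.007, -1.0]]
ft_force: [11.6, -2.1, 0.7]
opening: 0.0135
grasp_force: 31.8
```

Steady at about 11.8 N with no movement, so I'm handing in.

```bash
python3 -c "
from bench import *
print(job_done())"
```

```text
the job is handed in; nothing more can be done
None
```

The spacer stands upright on the backing in the formerly wide gap. The wood front is pressed tight against it by its pull, held at about 12 N when I handed the job in at 15.6 s; no verdict came back.

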